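Take the used reagent cartridge out of the bench analyser

TASK

The used reagent cartridge has to come out of the bench analyser: lift the hold-down bar right up by its lug and leave it up, then slide the cartridge straight out along the runway until it comes up against the lip at the front. Then lift it off the runway and set it down gently in the steel tray, standing flat on its base. Keep the cartridge level all the way, since it is not empty, and do not disturb the notebook, the bottle or the timer.

Things in the scene. Friction and masses are not known exactly. Their poses are not given: they have to be found in the camera images.
- analyser: white bench analyser, fixed, 180 mm wide, 222 mm high, with a reagent bay low in its front. Origin on the bench under the middle of the bay's front face; x points into the analyser, away from the robot, y left, z up. The block round the bay is 100 mm wide, 80 mm high (x 0 to 80). Above, z 160 to 222, a 150 mm wide head overhangs to x = -12; behind them the main body from x = 75 to 175
- bay_mouth (a point): middle of the bay opening's lower edge, at analyser x = 0, z = 6 (runway floor). Opening 54 mm wide, 55 mm high, 74 mm deep. The head above stops a tool that points straight down from gripping the cartridge while it is in the bay: lean the tool back towards the robot by 25 to 45 degrees
- lip (a point): middle of the lip's inner face, at floor level (analyser x = -126, z = 6). The steel runway, floor 6 mm over the bench, 92 mm wide, runs from the bay out to this lip across its front end; lip 8 mm higher than the floor. Two guides on the runway at y = 27 to 31 and -31 to -27, 7 mm higher than the floor
- hold_bar (a joint): angle of the hinged hold-down bar: 0 down on the cartridge's nose, 0.95 up against its stop, 0.85 is well up. Friction hinge: stays where it is left, takes about 2 N at the lug. Down, the round bar (8 mm thick, 108 mm long, along y between two side arms) lies at analyser x = -22, z = 48, over the nose and in front of the cartridge's shoulder
- bar_hinge (a point): point on the bar's hinge axis in the analyser's middle plane, at analyser x = 40, z = 48; the axis is parallel to the analyser's y; the bar swings up and back about it at 62 mm radius
- bar_lug (a point): point to grip on the black lug in the middle of the bar, 11 mm from the lug's free end, 86 mm from the hinge axis; moves with the bar. Lug 16 mm wide (along y), 9 mm thick, 36 mm long; with the bar down it rises at 30 degrees to the front and this point lies at analyser x = -45, z = 61, about 20 mm over the nose
- cartridge: grey plastic cartridge, 112 mm long, 50 mm wide, 0.24 to 0.48 kg. Origin under the middle of its base; x along it to the tall end, z up. Nose: x -56 to -26, 36 mm high; tall part: x -26 to 56, 52 mm high. Centre of mass near x = 4. Starts on the runway, x along the analyser's x, front 40 to 46 mm standing out of the bay, 2 mm play each side. Against the lip its origin is at analyser x = -70
- steel_tray: open stainless steel tray, fixed, to the left or right in front of the analyser, 170 mm (its x) by 220 mm (its y), rim 23 mm high, walls and floor 3 mm. Origin under its middle
- lab_book: blue notebook 210 x 152 x 14 mm lying on the other side; leave alone. Origin under its middle
- buffer_bottle: white reagent bottle, 58 mm thick, 117 mm high, right of the analyser; leave alone. Origin under its middle
- timer: white laboratory timer 66 x 70 x 19 mm, left of the analyser; leave alone. Origin under its middle

How it is judged:
On the way, in this order (a step that is already met when the one before it is completed fails the run):
1. the hold-down bar is lifted (past 0.65 rad) while the cartridge is still in the bay (value of joint hold_bar above 0.65 rad and x of cartridge in the frame of analyser above -0.02 m), for 0.2 s.
2. the cartridge is drawn along the runway to within 5 mm of the lip, still standing on the runway (x of cartridge in the frame of analyser between -0.074 and -0.065 m and z of cartridge in the frame of analyser below 0.01 m and angle between cartridge's own z axis and vertical below 0.08 rad), for 0.2 s.
At the end, for the whole second after the job is handed in: the cartridge stands at rest and flat on its base (within 0.06 rad) on the floor of the steel tray, wholly inside its rim, and the hold-down bar is still up (past 0.65 rad) (x of cartridge in the frame of steel_tray between -0.075 and 0.075 m and y of cartridge in the frame of steel_tray between -0.1 and 0.1 m and z of cartridge in the frame of steel_tray below 0.008 m and angle between cartridge's own z axis and vertical below 0.06 rad and linear speed of cartridge below 0.02 m/s and value of joint hold_bar above 0.65 rad); the robot touches nothing.
It fails at once if the cartridge is tilted by more than 0.35 rad (angle between cartridge's own z axis and vertical above 0.35 rad).
It fails at once if the cartridge is dropped (falls at over 0.2 m/s with no finger on it) or is pressed into the steel tray with over 80 N (contact force between cartridge and steel_tray above 80 N or (contact force between cartridge and the fingers below 0.2 N and linear speed of cartridge above 0.2 m/s)).
It fails at once if the notebook, the bottle or the timer is moved by more than 30 mm (distance of any of lab_book, buffer_bottle, timer from where it was at the start of the episode above 0.03 m).
It also fails if it takes over 56 s, if anything falls off the work surface, if the arm or the gripper's body presses on something with over 40 N, if the wrist force passes 120 N, or if a joint passes its speed limit or range.

ROBOT

A 6-joint arm with a two-finger parallel gripper is mounted at the origin on a cart in front of the work surface, level with it; the furniture and walls round the work are solid. World frame = base frame: x ahead of the robot, y to its left, z up, the work surface at z = 0. Lengths are in m, angles in rad, forces in N, time in s.
With the tool pointing down it reaches from about 0.3 to 0.75 m from the base axis. Payload 8.5 kg.
Tool frame: the origin (TCP) lies midway between the tips of the shut fingers; the grasp point (between the pads) lies 19 mm behind it; z points along the fingers, y is the line along which they close (so a half turn about z gives the same grasp; the last joint's range is limited). The gripper opens to 88 mm and grips with 3 to 60 N. Pads are 18 mm wide; open, the fingers measure 123 mm over their backs; the gripper's body (75 mm by 187 mm) begins 45 mm behind the grasp point.
Start: joints at [0.997, 0.381, 1.297, -0, 1.464, -0.215], TCP at [0.193, 0.515, 0.239] pointing down, gripper open.
Joint ranges: [-3.11, 3.11], [-0.89, 2.33], [0.22, 2.48], [-1.42, 4.56], [0.17, 2.85], [-2.88, 2.88]. Speed limits (rad/s): [2.39, 2.39, 3.14, 3.14, 3.14, 3.14].

INTERFACE

Orientations are given as a unit quaternion [x, y, z, w].
In Python, from rig import get_obs, camera, camera_info, hand_in gives the robot as it stands.
- The arm moves only by the tool arm_command, never from a script. Its argument "steps" is a list of rows, each a list of 3 entries, a list of its own where there are three numbers: the finger opening in m, from 0 to 0.0881, then the shift along the world's x, y, z in m, then the turn, a rotation vector about the world's x, y, z in rad. A call has 1 to 12 rows; each row shifts and turns the commanded pose from where the row before left it; what a row does not reach is not made up. A row lasts 1/8 s, in which the tool goes at most 62.5 mm and 10.7 degrees, less where a joint would pass 70% of its speed; a pose out of reach is approached as far as the arm can. A call is refused whole if a number of a shift passes 0.0625 or a number of a turn 0.188, either way. A call with a gripper value outside its range is refused whole. The fingers move at their own pace and stop on an object; "force" is the grip in N (left out, the last holds). Time passes only in rows, so rows that do not move let the fingers close. It gives the time, the measured TCP pose, the force, the opening and the grip force at its end, in the units of the state.
- get_obs(): the state, without advancing time (a new reading comes with each control period).
- camera(name): name is "side" or "top" or "wrist"; returns the picture (384x512x3 uint8, blue, green, red); there is no depth.
- camera_info(name): a dict with "vertical_fov" (degrees; the focal length in pixels is half the picture's height over the tangent of half this angle, whatever the lens; pixels are square), "cx", "cy" (the principal point, pixels), "extrinsics" (4x4, takes a point from camera to world coordinates). Camera axes: x right, y up, looking along -z (the intrinsics and any distortion apply to the point x, -y, -z); pixel columns grow to the right and rows downward; lengths in m; the calibration is good to about 2 mm. The wrist camera is an equidistant fisheye: a pixel r from the principal point sees the ray r / f radians off the axis. A picture is of the moment at which its call begins: read the wrist's pose just before it. camera_info takes no time and is no camera call; for the wrist camera it gives the pose at the moment of the call.
- hand_in(): hands the job in; it is judged then, once.
The state is a dict: "time": time; "q": joint angles; "joint_vel": joint speeds; "joint_efforts": joint torques, N m; "position": TCP position; "orientation": TCP orientation; "contact_force": force on the tool from outside, world axes, zero at the start; "moment": the same for the moment, N m; "opening": finger opening in m; "grip_force": force on a finger pad.
Only numpy, scipy, OpenCV 4.12 (cv2) and the standard library are available. Lean on these libraries where they do the work, as an engineer would, in place of code of your own. Each camera call takes 0.05 s, during which the arm holds its last target. There are 200 camera calls.

## Working session

There is one attempt and no reset: what is moved stays moved. The work goes in short steps, Python scripts to look and compute and a tool call to move; the robot and the scene stay as the last step left them, time stands still between calls to the robot, and variables do not carry over. Pictures are saved under pics/ and viewed, at most 14 in all, crops included, and the job is handed in when it is done.

Besides the shell and the picture viewer there is one more tool, called after "Emit:" in YAML: its name, and indented under it one key for each argument. arm_command: Moves the arm, as the interface text tells. Its arguments: {"type":"object","properties":{"steps":{"type":"array","items":{"type":"array"}},"force":{"type":"number"}},"required":["steps"]}

```bash
mkdir -p pics; ls
python3 - <<'E'
from rig import *
import cv2,json,numpy as np
for n in("side","top","wrist"):
    i=camera_info(n);print(n,i['vertical_fov'],i['cx'],i['cy'],np.round(np.array(i['extrinsics']),4).tolist(),[k for k in i])
    cv2.imwrite(f"pics/{n}0.png",camera(n))
o=get_obs();print(o)
E
```

```text
pics
side 45.22907320489605 258.07591960802415 188.70807998536262 [[-0.7466, 0.4944, -0.4451, 0.1517], [-0.6652, -0.5485, 0.5066, 0.5403], [0.0063, 0.6743, 0.7385, 0.8396], [0.0, 0.0, 0.0, 1.0]] ['vertical_fov', 'cx', 'cy', 'extrinsics']
top 42.00380574214307 262.2076982266789 196.03166582655334 [[-0.2474, 0.9091, -0.3353, 0.167], [-0.9689, -0.2315, 0.0873, 0.0964], [0.0017, 0.3465, 0.9381, 1.2556], [0.0, 0.0, 0.0, 1.0]] ['vertical_fov', 'cx', 'cy', 'extrinsics']
wrist 65.70646984690485 259.45362824853896 193.06925603998235 [[0.3494, -0.8914, -0.2887, 0.1183], [0.937, 0.3319, 0.1092, 0.5431], [-0.0015, -0.3086, 0.9512, 0.3827], [0.0, 0.0, 0.0, 1.0]] ['vertical_fov', 'cx', 'cy', 'extrinsics']
{'time': 0.15, 'q': array([ 9.96713256e-01,  3.81027049e-01,  1.29802561e+00,  9.10847771e-06,
        1.46362574e+00, -2.15286870e-01]), 'joint_vel': array([ 0.0001373 , -0.00185914, -0.00077504,  0.00074795, -0.00114529,
        0.00103071]), 'joint_efforts': array([ 1.57311155e-03, -4.38079298e+01, -2.24614960e+01,  7.13221729e-02,
        3.43718345e-02, -1.22693941e-04]), 'position': array([0.19300375, 0.51479226, 0.23830782]), 'orientation': array([ 1.78437822e-01,  9.83951040e-01, -4.99390870e-04, -2.12922267e-04]), 'contact_force': array([0.32386529, 0.54320841, 0.11399364]), 'moment': array([-0.00569619, -0.00825617,  0.00244045]), 'grip_force': 0.0, 'opening': 0.08781890047966169}
```

Run:
```python
import cv2,numpy as np
for n in("side","top"):
    i=cv2.imread(f"pics/{n}0.png"); cv2.imwrite(f"pics/{n}0b.png",cv2.resize(i,(800,600),interpolation=cv2.INTER_CUBIC))
```

```text
(no output)
```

View pics/top0b.png

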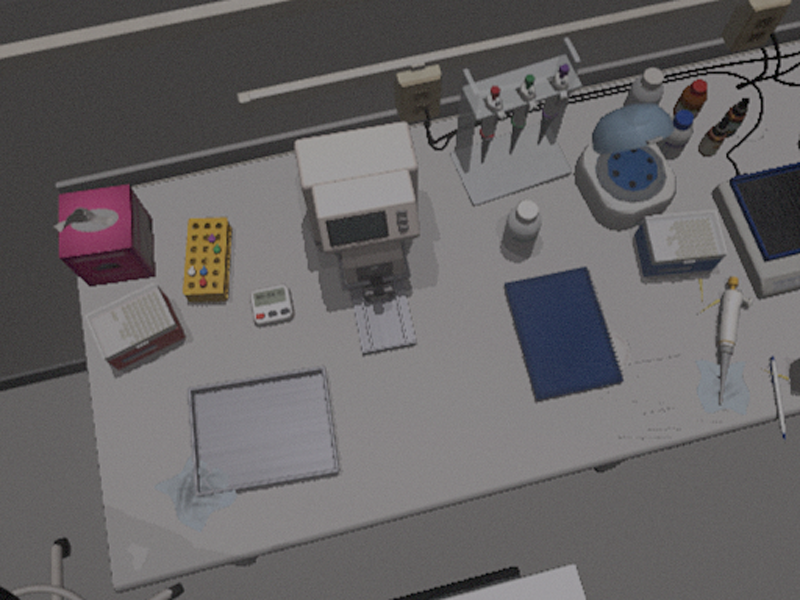

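View pics/side0b.png

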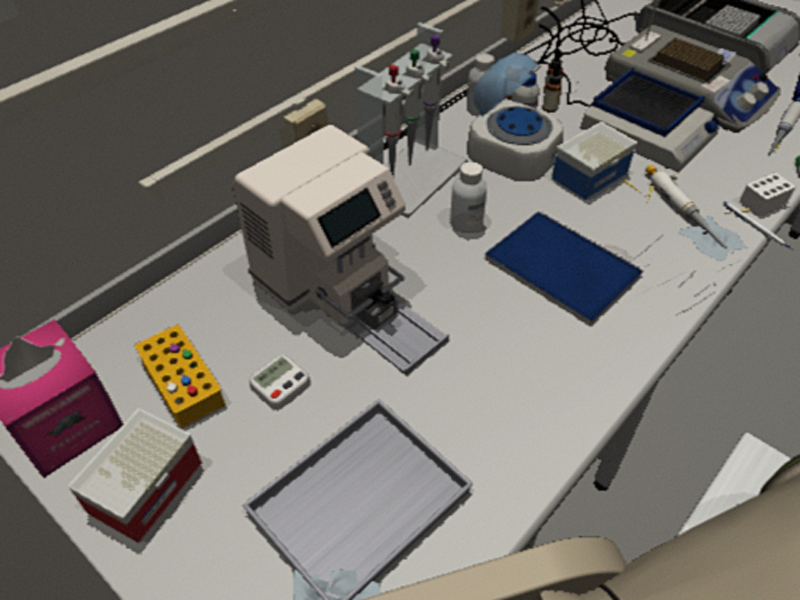

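The top view shows the tray at (190–340, 370–490), runway front edge at about (362,353)–(415,346) and the bar lug near (378,290). The side view shows the runway's front corners at (407,370) and (447,338). Next I'll zoom in on both.

```bash
cat > h.py <<'E'
import numpy as np,cv2
from rig import *
def ray(n,u,v,info=None):
    i=info or camera_info(n);E=np.array(i['extrinsics']);f=192/np.tan(np.radians(i['vertical_fov']/2))
    x,y=(u-i['cx']),(v-i['cy'])
    if n=='wrist':
        r=np.hypot(x,y);t=r/f;d=np.array([np.sin(t)*x/r,-np.sin(t)*y/r,-np.cos(t)])
    else: d=np.array([x/f,-y/f,-1])
    d=E[:3,:3]@d;return E[:3,3],d/np.linalg.norm(d)
def onz(n,u,v,z,info=None):
    o,d=ray(n,u,v,info);return o+d*(z-o[2])/d[2]
def tri(*rays):
    A=sum(np.eye(3)-np.outer(d,d) for o,d in rays);b=sum((np.eye(3)-np.outer(d,d))@o for o,d in rays)
    return np.linalg.solve(A,b)
E
python3 - <<'E'
import cv2,numpy as np
t=cv2.imread("pics/top0.png")[155:230,200:280]; s=cv2.imread("pics/side0.png")[150:240,190:290]
t=cv2.resize(t,(400,375),interpolation=cv2.INTER_CUBIC);s=cv2.resize(s,(400,360),interpolation=cv2.INTER_CUBIC)
m=np.zeros((375,800,3),np.uint8);m[:,:400]=t;m[:360,400:]=s
cv2.imwrite("pics/m.png",cv2.convertScaleAbs(m,alpha=1.5))
E
```

```text
(no output)
```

View pics/m.png

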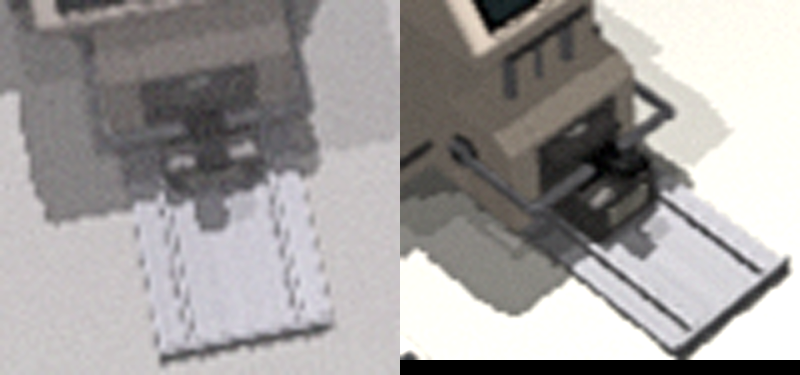

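Run:
```python
from h import *
T=lambda x,y:(200+x/5-.4,155+y/5-.4)
S=lambda x,y:(190+(x-400)/4-.4,150+y/4-.4)
tl,tr=[onz('top',*T(*p),.014) for p in((162,354),(331,322))]
sl,sr=[onz('side',*S(*p),.014) for p in((682,348),(787,263))]
print('lip L',tl,sl,'R',tr,sr)
for a,b in((tl,tr),(sl,sr)):
    d=a-b;print('mid',(a+b)/2,'w',np.linalg.norm(d),'yaw',np.arctan2(-d[0],d[1]))
for p,q in(((136,205),(160,345)),((298,177),(329,310))):
    a=onz('top',*T(*q),.006);b=onz('top',*T(*p),.006);d=b-a;print('edge yaw',np.arctan2(d[1],d[0]))
# bar ends
for n,F,p in(('top',T,(104,136)),('side',S,(530,210)),('top',T,(305,112)),('side',S,(662,117))): print('bar',n,onz(n,*F(*p),.048))
# tray: corners in 800 px views
k=lambda p:(p[0]*.64-.2,p[1]*.64-.2)
for n,ps in(('top',((190,376),(326,369),(339,470),(197,494))),('side',((378,403),(470,487),(340,598),(247,508)))):
    for p in ps: print(n,np.round(onz(n,*k(p),.023),4))
for p in((515,395),(615,380),(588,268),(505,283)): print('book',np.round(onz('top',*k(p),.014),3))
print('bottle',onz('top',522*.64,245*.64,0),'timer',onz('top',271*.64,306*.64,.019))
```

```text
lip L [0.55151226 0.07672217 0.014     ] [0.55034148 0.07823649 0.014     ] R [ 0.54672859 -0.01245102  0.014     ] [ 0.54551448 -0.00758584  0.014     ]
mid [0.54912043 0.03213558 0.014     ] w 0.08930140787661241 yaw -0.05359327468714248
mid [0.54792798 0.03532533 0.014     ] w 0.08595797004274523 yaw -0.05618491797832339
edge yaw -0.0667551054744596
edge yaw -0.033619321655456315
bar top [0.6636831  0.07962394 0.048     ]
bar side [0.66195528 0.08247435 0.048     ]
bar top [ 0.65097429 -0.02502478  0.048     ]
bar side [ 0.6550673  -0.02163649  0.048     ]
top [0.5793 0.3584 0.023 ]
top [0.5362 0.1415 0.023 ]
top [0.3715 0.1563 0.023 ]
top [0.3899 0.3767 0.023 ]
side [0.5383 0.1505 0.023 ]
side [0.3693 0.1649 0.023 ]
side [0.3937 0.3668 0.023 ]
side [0.5528 0.3665 0.023 ]
book [ 0.42  -0.147  0.014]
book [ 0.404 -0.313  0.014]
book [ 0.604 -0.334  0.014]
book [ 0.612 -0.188  0.014]
bottle [ 0.67860055 -0.2409937   0.        ] timer [0.66722902 0.20787301 0.019     ]
```

The runway and bar give an analyser origin of about (0.680, 0.027) with yaw -0.058. The tray centre is about (0.465, 0.259) with yaw -0.086. I'm moving to a leaned-back pose in front of the lug.

Emit:
arm_command:
  steps:
    - [0.088,[0.042,-0.045,0],[0,0,0.15]]
    - [0.088,[0.042,-0.045,0],[0,0,0.15]]
    - [0.088,[0.042,-0.045,0],[-0.0084,-0.145,0]]
    - [0.088,[0.042,-0.045,0],[-0.0084,-0.145,0]]
    - [0.088,[0.042,-0.045,0],[-0.0084,-0.145,0]]
    - [0.088,[0.042,-0.045,0],[-0.0084,-0.145,0]]
    - [0.088,[0.042,-0.045,0],[-0.0084,-0.145,0]]
    - [0.088,[0.042,-0.045,0],[-0.0084,-0.145,0]]
    - [0.088,[0.015,-0.045,-0.02],[0,0,0]]
    - [0.088,[0.01,-0.045,-0.03],[0,0,0]]
    - [0.088,[0,-0.03,-0.04],[0,0,0]]
    - [0.088,[0,0,0],[0,0,0]]

```text
time: 1.65
position: [0.5494, 0.0831, 0.207]
orientation: [0.026, 0.917, -0.009, 0.399]
contact_force: [-0.4, -0.0, -0.2]
opening: 0.0881
grip_force: 0.0
```

Emit:
arm_command:
  steps:
    - [0.088,[0.015,-0.02,-0.04],[0,-0.05,0]]
    - [0.088,[0.01,-0.02,-0.04],[0,0,0]]
    - [0.088,[0,-0.01,-0.02],[0,0,0]]
    - [0.088,[0,0,0],[0,0,0]]

```text
time: 2.15
position: [0.5588, 0.0523, 0.1725]
orientation: [0.017, 0.922, 0.009, 0.387]
contact_force: [0.4, -0.0, 0.6]
opening: 0.0877
grip_force: 0.0
```

Run:
```python
from h import *
from scipy.spatial.transform import Rotation as R
import pickle
o=get_obs();print(o['position'],o['q'],'\n',R.from_quat(o['orientation']).as_matrix())
i=camera_info('wrist');im=camera('wrist');pickle.dump(i,open('w1.pkl','wb'))
cv2.imwrite('pics/w1.png',cv2.resize(im,(768,576)))
```

```text
[0.55880328 0.05225591 0.17253299] [-0.17632849  0.28817792  1.94670102  0.82114673  0.17555881 -2.4703531 ] 
 [[-0.70014892  0.02474806  0.71356782]
 [ 0.03808093  0.99927099  0.00270795]
 [-0.7129806   0.0290693  -0.70058093]]
```

View pics/w1.png

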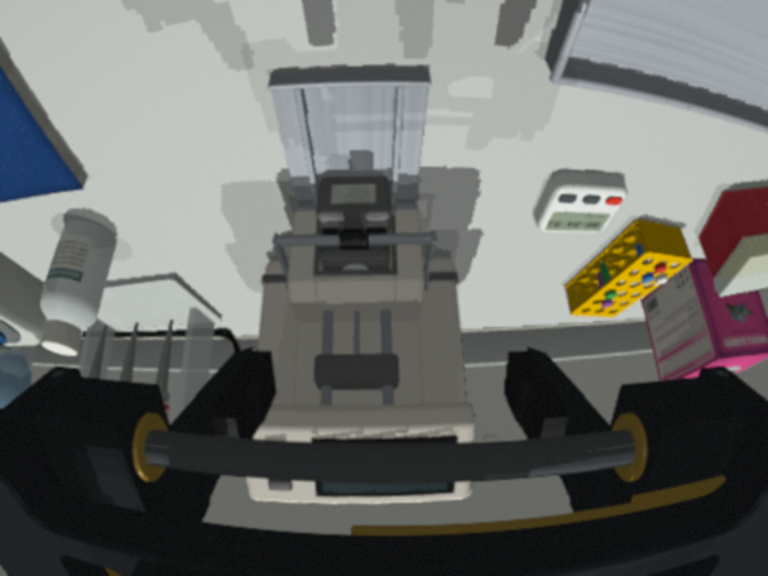

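The wrist view shows the bar from (275,240) to (437,238), the lug at about (354,238) and the lip edge from (270,72) to (430,68). Joint q5 is near its limit at 45° lean, so I'll use about 38–40°.

Run:
```python
from h import *
import pickle
i=pickle.load(open('w1.pkl','rb'))
W=lambda x,y,z:np.round(onz('wrist',(x+.5)/1.5-.5,(y+.5)/1.5-.5,z,i),4)
print('bar',W(275,240,.048),W(437,238,.048))
print('lug',W(354,238,.061),W(354,246,.061))
print('lip in/out',W(271,83,.006),W(429,79,.006),W(271,72,.014),W(430,68,.014))
print('nose front top edge',W(321,182,.042),W(390,180,.042))
print('timer',W(582,205,.01))
```

```text
bar [ 0.6518 -0.0257  0.048 ] [0.658  0.0868 0.048 ]
lug [0.6346 0.0315 0.061 ] [0.644  0.0306 0.061 ]
lip in/out [ 0.5503 -0.0102  0.006 ] [0.5545 0.0798 0.006 ] [ 0.537  -0.0061  0.014 ] [0.541  0.0791 0.014 ]
nose front top edge [0.6006 0.0144 0.042 ] [0.6019 0.0555 0.042 ]
timer [0.6708 0.2107 0.01  ]
```

Emit:
arm_command:
  steps:
    - [0.05,[0.0,-0.005,0.0],[-0.03,0.09,-0.03]]
    - [0.05,[0.012,-0.008,-0.02],[0,0,0]]
    - [0.05,[0.013,-0.006,-0.02],[0,0,0]]
    - [0.05,[0.01,0,-0.015],[0,0,0]]
    - [0.05,[0.008,0,-0.01],[0,0,0]]
    - [0.05,[0,0,0],[0,0,0]]
    - [0.05,[0,0,0],[0,0,0]]

```text
time: 3.08
position: [0.6041, 0.0348, 0.1154]
orientation: [0.013, 0.931, 0.014, 0.365]
contact_force: [-0.6, -0.1, -0.2]
opening: 0.0498
grip_force: 0.0
```

```bash
cat > st.py <<'E'
from h import *
from scipy.spatial.transform import Rotation as R
o=get_obs();M=R.from_quat(o['orientation']).as_matrix()
print(o['time'],np.round(o['position'],4),'q',np.round(o['q'],3),'\ny',M[:,1].round(3),'z',M[:,2].round(3),'F',o['contact_force'].round(1))
def err(lean,yaw=-.055):
    l=np.radians(lean);z=np.array([np.sin(l)*np.cos(yaw),np.sin(l)*np.sin(yaw),-np.cos(l)]);y=np.array([-np.sin(yaw),np.cos(yaw),0])
    D=np.stack([np.cross(y,z),y,z],1);return R.from_matrix(D@M.T).as_rotvec().round(3)
import sys
for a in sys.argv[1:]: print('turn to lean',a,err(float(a)))
E
python3 st.py 38 40 45
```

```text
3.075 [0.6041 0.0348 0.1154] q [-0.203  0.45   1.874  1.087  0.175 -2.768] 
y [0.013 0.999 0.036] z [ 0.68   0.017 -0.733] F [-0.6 -0.1 -0.2]
turn to lean 38 [-0.033  0.086 -0.04 ]
turn to lean 40 [-0.034  0.051 -0.041]
turn to lean 45 [-0.037 -0.037 -0.042]
```

Emit:
arm_command:
  steps:
    - [0.05,[0,0,0],[-0.015,0.1,-0.02]]
    - [0.05,[0,0,0],[-0.015,0.08,-0.02]]
    - [0.05,[0,0,0],[0,0,0]]
    - [0.05,[0,0,0],[0,0,0]]

```text
time: 3.58
position: [0.6056, 0.0418, 0.1151]
orientation: [0.013, 0.944, 0.018, 0.328]
contact_force: [0.9, -0.7, -0.5]
opening: 0.05
grip_force: 0.0
```

```bash
python3 st.py 32 34
```

```text
3.575 [0.6056 0.0418 0.1151] q [-0.184  0.447  1.816  0.564  0.261 -2.228] 
y [0.013 0.999 0.042] z [ 0.62   0.025 -0.784] F [ 0.9 -0.7 -0.5]
turn to lean 32 [-0.038  0.111 -0.039]
turn to lean 34 [-0.039  0.076 -0.04 ]
```

Emit:
arm_command:
  steps:
    - [0.05,[0,-0.005,0],[-0.02,0.05,-0.02]]
    - [0.05,[0,-0.005,0],[-0.02,0.045,-0.02]]
    - [0.05,[0.006,0,-0.02],[0,0,0]]
    - [0.05,[0,0,0],[0,0,0]]
    - [0.05,[0,0,0],[0,0,0]]

```text
time: 4.2
position: [0.6116, 0.0316, 0.0952]
orientation: [0.027, 0.959, -0.008, 0.283]
contact_force: [-0.4, -0.2, 0.2]
opening: 0.0501
grip_force: 0.0
```

```bash
python3 st.py 32 34
python3 - <<'E'
from h import *
import pickle
i=camera_info('wrist');im=camera('wrist');pickle.dump(i,open('w2.pkl','wb'))
cv2.imwrite('pics/w2.png',cv2.resize(im,(768,576)))
E
```

```text
4.2 [0.6116 0.0316 0.0952] q [-0.166  0.49   1.753  0.18   0.334 -1.835] 
y [ 0.056  0.998 -0.001] z [ 0.542 -0.031 -0.84 ] F [-0.4 -0.2  0.2]
turn to lean 32 [0.002 0.015 0.001]
turn to lean 34 [ 0.    -0.02   0.001]
```

View pics/w2.png

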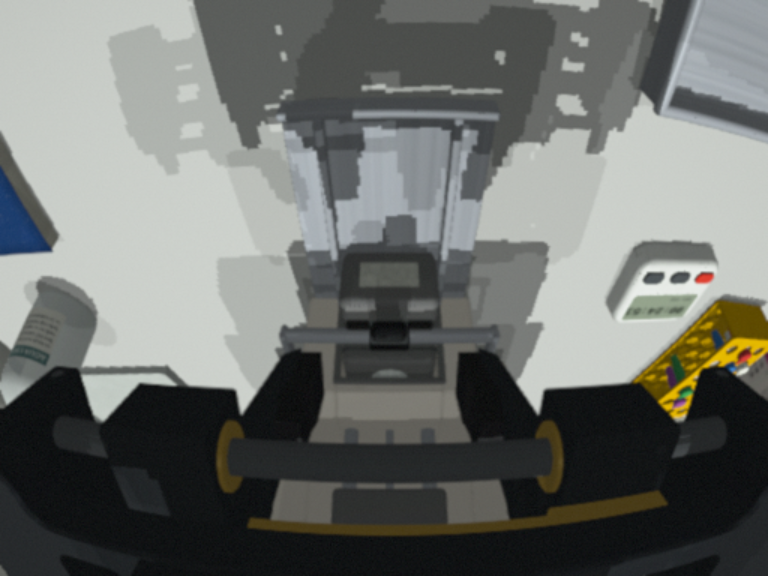

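The lug is at (389,335), centred between the fingertips, so I'm going in to grip it.

Emit:
arm_command:
  steps:
    - [0.05,[0.009,0,-0.014],[0,0,0]]
    - [0.05,[0.009,0,-0.014],[0,0,0]]
    - [0.05,[0.009,-0.001,-0.013],[0,0,0]]
    - [0.05,[0,0,0],[0,0,0]]
    - [0,[0,0,0],[0,0,0]]
    - [0,[0,0,0],[0,0,0]]
    - [0,[0,0,0],[0,0,0]]
    - [0,[0,0,0],[0,0,0]]
  force: 15

```text
time: 5.25
position: [0.6388, 0.0297, 0.0543]
orientation: [0.027, 0.959, -0.009, 0.283]
contact_force: [-2.8, -4.8, 3.9]
opening: 0.016
grip_force: 15.0
```

```bash
python3 st.py 33
python3 - <<'E'
import numpy as np
a0=np.arctan2(13,85)
for p in np.arange(0,.8,.1):
    a=a0+p;print(round(p,2),np.round([-np.cos(a)*86+85,np.sin(a)*86-13],1))
E
```

```text
5.25 [0.6388 0.0297 0.0543] q [-0.16   0.592  1.714  0.204  0.269 -1.856] 
y [ 0.056  0.998 -0.002] z [ 0.542 -0.033 -0.84 ] F [-2.8 -4.8  3.9]
turn to lean 33 [ 0.002 -0.002  0.002]
0.0 [-0.  0.]
0.1 [1.7 8.4]
0.2 [ 4.3 16.6]
0.3 [ 7.6 24.5]
0.4 [11.8 32.1]
0.5 [16.6 39.2]
0.6 [22.2 45.7]
0.7 [28.4 51.7]
```

Emit:
arm_command:
  steps:
    - [0,[0.0017,0,0.0084],[0,0,0]]
    - [0,[0.0026,0,0.0082],[0,0,0]]
    - [0,[0.0033,0,0.008],[0,0,0]]
    - [0,[0.0042,0,0.0076],[0,0,0]]
    - [0,[0.0048,-0.0005,0.007],[0,0,0]]
    - [0,[0.0056,-0.0005,0.0065],[0,0,0]]
    - [0,[0.0062,-0.0005,0.006],[0,0,0]]
    - [0,[0,0,0],[0,0,0]]

```text
time: 6.25
position: [0.6672, 0.0283, 0.1059]
orientation: [0.027, 0.959, -0.009, 0.283]
contact_force: [-2.6, -5.2, 2.9]
opening: 0.0159
grip_force: 15.0
```

```bash
python3 st.py 33
```

```text
6.25 [0.6672 0.0283 0.1059] q [-0.154  0.543  1.589  0.12   0.441 -1.762] 
y [ 0.056  0.998 -0.002] z [ 0.542 -0.033 -0.84 ] F [-2.6 -5.2  2.9]
turn to lean 33 [ 0.002 -0.002  0.001]
```

Emit:
arm_command:
  steps:
    - [0,[0.0007,0,0.0006],[-0.0055,-0.1,0]]
    - [0,[0.0007,0,0.0006],[-0.0055,-0.1,0]]
    - [0,[0.0034,0,0.0027],[0,0,0]]
    - [0,[0.0034,-0.0005,0.0026],[0,0,0]]
    - [0,[0.0036,0,0.0025],[0,0,0]]
    - [0,[0.0036,-0.0005,0.0022],[0,0,0]]
    - [0,[0.0018,0,0.001],[0,0,0]]
    - [0,[0,0,0],[0,0,0]]

```text
time: 7.25
position: [0.6874, 0.027, 0.1238]
orientation: [0.024, 0.929, -0.007, 0.368]
contact_force: [-0.1, 5.5, -9.1]
opening: 0.0162
grip_force: 16.8
```

```bash
python3 st.py 33;  python3 - <<'E'
from h import *
im=camera('side');cv2.imwrite('pics/s3.png',cv2.resize(im[80:272,120:376],(800,600)))
E
```

```text
7.25 [0.6874 0.027  0.1238] q [-0.162  0.538  1.642  0.364  0.224 -2.005] 
y [0.05  0.999 0.004] z [ 0.684 -0.031 -0.729] F [-0.1  5.5 -9.1]
turn to lean 33 [ 0.005  0.179 -0.004]
```

View pics/s3.png

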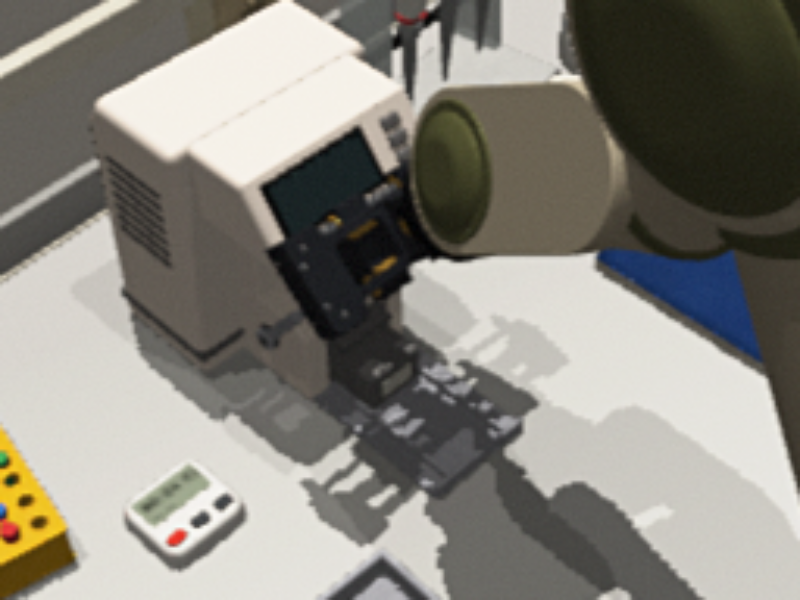

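The bar is up behind the gripper with the stop reached, and the cartridge nose is still in place. I'm releasing and backing off.

Emit:
arm_command:
  steps:
    - [0.05,[0,0,0],[0,0,0]]
    - [0.05,[0,0,0],[0,0,0]]
    - [0.08,[0,0,0],[0,0,0]]
    - [0.08,[-0.015,0.001,0],[0,0,0]]
    - [0.088,[-0.03,0.002,0],[0,0,0]]
    - [0.088,[-0.03,0.002,0],[0,0.08,0]]
    - [0.088,[-0.01,0.001,0],[0,0.09,0]]
    - [0.088,[0,0,0],[0,0,0]]
    - [0.088,[0,0,0],[0,0,0]]

```text
time: 8.43
position: [0.6051, 0.0312, 0.1277]
orientation: [0.024, 0.956, -0.009, 0.291]
contact_force: [0.2, -0.8, 0.0]
opening: 0.0878
grip_force: 0.0
```

```bash
python3 st.py 33;  python3 - <<'E'
from h import *
import pickle
i=pickle.load(open('w2.pkl','rb'))
W=lambda x,y,z:np.round(onz('wrist',(x+.5)/1.5-.5,(y+.5)/1.5-.5,z,i),4)
print('front bottom',W(343,254,.006),W(437,252,.006),'front top',W(343,296,.042),W(437,294,.042),'lip',W(286,122,.006),W(496,119,.006))
i=camera_info('wrist');im=camera('wrist');pickle.dump(i,open('w3.pkl','wb'))
cv2.imwrite('pics/w3.png',cv2.resize(im,(768,576)))
E
```

```text
8.425 [0.6051 0.0312 0.1277] q [-0.17   0.426  1.747  0.167  0.386 -1.828] 
y [ 0.051  0.999 -0.004] z [ 0.556 -0.032 -0.831] F [ 0.2 -0.8  0. ]
turn to lean 33 [ 0.005  0.014 -0.004]
front bottom [0.638  0.0051 0.006 ] [0.6391 0.0559 0.006 ] front top [0.6293 0.0087 0.042 ] [0.6302 0.0532 0.042 ] lip [ 0.5551 -0.0092  0.006 ] [0.5583 0.0796 0.006 ]
```

View pics/w3.png

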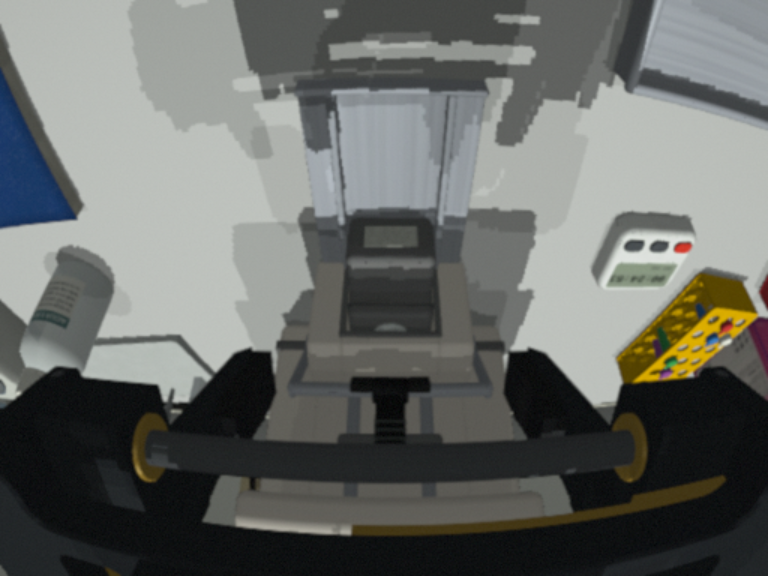

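The bar stays up clear of the cartridge, whose front is at about (390,225), x ≈ 0.635, y ≈ 0.031. Now I'll grip the nose.

Emit:
arm_command:
  steps:
    - [0.085,[0.01,0,-0.03],[0,0,0]]
    - [0.085,[0.012,0,-0.02],[0,0,0]]
    - [0.085,[0.012,-0.0005,-0.02],[0,0,0]]
    - [0.085,[0.012,-0.0005,-0.018],[0,0,0]]
    - [0.085,[0.008,0,-0.011],[0,0,0]]
    - [0.085,[0.005,-0.0005,-0.0067],[0,0,0]]
    - [0.085,[0,0,0],[0,0,0]]
    - [0,[0,0,0],[0,0,0]]
    - [0,[0,0,0],[0,0,0]]
    - [0,[0,0,0],[0,0,0]]
    - [0,[0,0,0],[0,0,0]]
  force: 20

```text
time: 9.85
position: [0.6635, 0.0297, 0.0219]
orientation: [0.024, 0.957, -0.009, 0.289]
contact_force: [-1.6, -1.0, 1.9]
opening: 0.05
grip_force: 20.0
```

```bash
python3 st.py 33
```

```text
9.85 [0.6635 0.0297 0.0219] q [-0.154  0.675  1.674  0.253  0.214 -1.906] 
y [ 0.051  0.999 -0.004] z [ 0.554 -0.032 -0.832] F [-1.6 -1.   1.9]
turn to lean 33 [ 0.005  0.011 -0.004]
```

Emit:
arm_command:
  steps:
    - [0,[-0.007,0.0004,0],[0,0,0]]
    - [0,[-0.007,0.0004,0],[0,0,0]]
    - [0,[-0.007,0.0004,0],[0,0,0]]
    - [0,[-0.007,0.0004,0],[0,0,0]]
    - [0,[-0.007,0.0004,0],[0,0,0]]
    - [0,[-0.007,0.0004,0],[0,0,0]]
    - [0,[-0.007,0.0004,0],[0,0,0]]
    - [0,[-0.007,0.0004,0],[0,0,0]]
    - [0,[-0.007,0.0004,0],[0,0,0]]
    - [0,[-0.007,0.0004,0],[0,0,0]]
    - [0,[0,0,0],[0,0,0]]

```text
time: 11.22
position: [0.6013, 0.0322, 0.0338]
orientation: [0.023, 0.96, -0.006, 0.279]
contact_force: [-0.4, -0.1, -6.1]
opening: 0.0498
grip_force: 20.0
```

Emit:
arm_command:
  steps:
    - [0,[-0.003,0.0002,0],[0,0,0]]
    - [0,[-0.003,0.0002,0],[0,0,0]]
    - [0,[0,0,0],[0,0,0]]

```text
time: 11.6
position: [0.5964, 0.0323, 0.0351]
orientation: [0.023, 0.96, -0.005, 0.278]
contact_force: [-0.6, -0.8, -4.8]
opening: 0.0497
grip_force: 20.0
```

```bash
python3 st.py 33 25;  python3 - <<'E'
from h import *
im=camera('side');a=cv2.resize(im[130:274,170:362],(800,600));cv2.imwrite('pics/s4.png',a)
E
```

```text
11.6 [0.5964 0.0323 0.0351] q [-0.174  0.583  1.839  0.416  0.175 -2.088] 
y [0.046 0.999 0.003] z [ 0.533 -0.022 -0.846] F [-0.6 -0.8 -4.8]
turn to lean 33 [-0.003 -0.013 -0.009]
turn to lean 25 [ 0.004  0.126 -0.009]
```

View pics/s4.png

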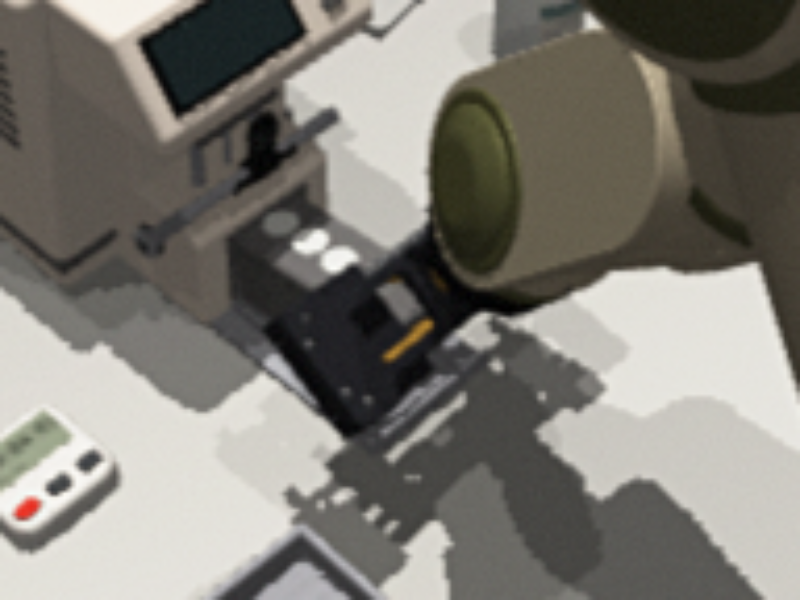

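The wrist hit its q5 limit and let the tool rise, so the nose is probably lifted slightly. I'll push back along the same path to lay it flat, then regrip with less lean.

Emit:
arm_command:
  steps:
    - [0,[0.006,-0.0003,-0.0018],[0,-0.003,-0.001]]
    - [0,[0.006,-0.0003,-0.0018],[0,-0.003,-0.001]]
    - [0,[0.006,-0.0003,-0.002],[0,-0.003,-0.002]]
    - [0,[0.006,-0.0003,-0.0023],[-0.002,-0.003,0]]
    - [0,[0.006,-0.0003,-0.0025],[-0.002,-0.003,0]]
    - [0,[0.006,-0.0003,-0.0025],[-0.002,-0.003,0]]
    - [0,[0.004,-0.0002,0],[0,-0.003,0]]
    - [0,[0,0,0],[0,0,0]]

```text
time: 12.65
position: [0.6375, 0.0301, 0.0226]
orientation: [0.024, 0.957, -0.008, 0.288]
contact_force: [2.4, -0.0, -2.0]
opening: 0.0498
grip_force: 20.0
```

```bash
python3 st.py 33
```

```text
12.65 [0.6375 0.0301 0.0226] q [-0.162  0.648  1.746  0.347  0.177 -2.007] 
y [ 0.05   0.999 -0.002] z [ 0.551 -0.029 -0.834] F [ 2.4 -0.  -2. ]
turn to lean 33 [ 0.003  0.008 -0.005]
```

Emit:
arm_command:
  steps:
    - [0.055,[0,0,-0.0005],[0,0,0]]
    - [0.085,[0,0,0],[0,0,0]]
    - [0.085,[0,0,0],[0,0,0]]
    - [0.085,[0,0,0],[0.004,0.12,-0.002]]
    - [0.085,[0,0,0],[0.003,0.115,-0.002]]
    - [0.085,[0,0,0],[0,0,0]]
    - [0.085,[0,0,0],[0,0,0]]

```text
time: 13.52
position: [0.6362, 0.0304, 0.0216]
orientation: [0.025, 0.984, -0.008, 0.174]
contact_force: [-1.0, 0.6, -0.4]
opening: 0.0847
grip_force: 0.0
```

```bash
python3 st.py 20;  python3 - <<'E'
from h import *
import pickle
i=camera_info('wrist');im=camera('wrist');pickle.dump(i,open('w5.pkl','wb'))
s=camera('side')[130:250,190:310]
cv2.imwrite('pics/w5.png',np.hstack([cv2.resize(im,(480,360)),cv2.resize(s,(320,360))[:, :320]]))
E
```

```text
13.525 [0.6362 0.0304 0.0216] q [-0.148  0.658  1.583  0.05   0.553 -1.706] 
y [ 0.053  0.999 -0.007] z [ 0.341 -0.024 -0.94 ] F [-1.   0.6 -0.4]
turn to lean 20 [ 0.007 -0.    -0.002]
```

View pics/w5.png

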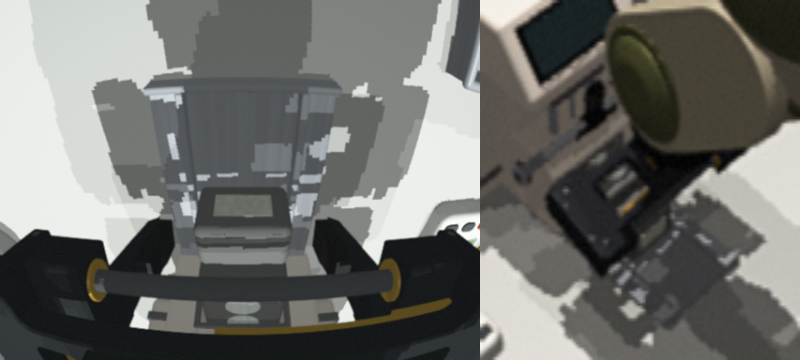

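The cartridge sits flat between the guides, with its front bottom edge at about (241,187). I'll regrip at 20° lean and pull to the lip.

Run:
```python
from h import *
import pickle
i=pickle.load(open('w5.pkl','rb'))
W=lambda x,y,z:np.round(onz('wrist',x/.9375,y/.9375,z,i),4)
print(W(200,188,.006),W(287,186,.006),'lip inner',W(150,96,.006),W(334,92,.006))
```

```text
[0.612  0.0066 0.006 ] [0.6127 0.0569 0.006 ] lip inner [ 0.5538 -0.0104  0.006 ] [0.5561 0.0779 0.006 ]
```

Emit:
arm_command:
  steps:
    - [0,[0,0,0],[0,0,0]]
    - [0,[0,0,0],[0,0,0]]
    - [0,[0,0,0],[0,0,0]]
    - [0,[0,0,0],[0,0,0]]
    - [0,[-0.007,0.0004,0],[0,0,0]]
    - [0,[-0.007,0.0004,0],[0,0,0]]
    - [0,[-0.007,0.0004,0],[0,0,0]]
    - [0,[-0.007,0.0004,0],[0,0,0]]
    - [0,[-0.007,0.0004,0],[0,0,0]]
    - [0,[-0.007,0.0004,0],[0,0,0]]
    - [0,[0,0,0],[0,0,0]]
  force: 20

```text
time: 15.0
position: [0.5937, 0.0327, 0.0221]
orientation: [0.025, 0.985, -0.008, 0.172]
contact_force: [-6.1, -1.6, 5.8]
opening: 0.0498
grip_force: 20.0
```

Emit:
arm_command:
  steps:
    - [0,[-0.004,0.0002,0],[0,0,0]]
    - [0,[-0.004,0.0002,0],[0,0,0]]
    - [0,[-0.003,0.0002,0],[0,0,0]]
    - [0,[0,0,0],[0,0,0]]

```text
time: 15.5
position: [0.5835, 0.0332, 0.0221]
orientation: [0.026, 0.985, -0.008, 0.173]
contact_force: [-1.1, -0.8, 0.5]
opening: 0.0498
grip_force: 20.0
```

Emit:
arm_command:
  steps:
    - [0,[-0.002,0.0001,0],[0,0,0]]
    - [0,[-0.002,0.0001,0],[0,0,0]]
    - [0,[0,0,0],[0,0,0]]

```text
time: 15.88
position: [0.5797, 0.0334, 0.0221]
orientation: [0.026, 0.985, -0.008, 0.173]
contact_force: [-0.1, -0.6, -0.6]
opening: 0.0496
grip_force: 20.0
```

Emit:
arm_command:
  steps:
    - [0,[-0.002,0.0001,0],[0,0,0]]
    - [0,[-0.0015,0.0001,0],[0,0,0]]
    - [0,[0,0,0],[0,0,0]]

```text
time: 16.25
position: [0.5788, 0.0334, 0.0228]
orientation: [0.026, 0.984, -0.008, 0.176]
contact_force: [12.2, 2.9, -7.5]
opening: 0.0495
grip_force: 20.0
```

Emit:
arm_command:
  steps:
    - [0,[-0.002,0.0001,0],[0,0,0]]
    - [0,[0,0,0],[0,0,0]]

```text
time: 16.5
position: [0.5778, 0.0334, 0.0234]
orientation: [0.026, 0.984, -0.008, 0.177]
contact_force: [15.3, 3.0, -7.9]
opening: 0.0501
grip_force: 20.0
```

The cartridge is against the lip, with 15 N on x. I'm relaxing, releasing, straightening the tool and shifting to grip over the centre of mass.

Emit:
arm_command:
  steps:
    - [0,[0.0025,-0.0001,-0.001],[0,0,0]]
    - [0.055,[0,0,0],[0,0,0]]
    - [0.085,[0,0,0],[0,0,0]]
    - [0.085,[0,0,0],[0,0,0]]
    - [0.085,[0.008,-0.0003,0],[0.006,0.12,0]]
    - [0.085,[0.008,-0.0003,0],[0.006,0.12,0]]
    - [0.085,[0.009,-0.0002,0],[0.005,0.115,0]]
    - [0.085,[0.008,-0.0002,0],[0,0,0]]
    - [0.085,[0,0,0],[0,0,0]]
    - [0.085,[0,0,0],[0,0,0]]

```text
time: 17.75
position: [0.6089, 0.0327, 0.021]
orientation: [0.025, 1.0, -0.004, -0.004]
contact_force: [0.6, -0.5, 0.6]
opening: 0.0849
grip_force: 0.0
```

```bash
python3 st.py 0;  python3 - <<'E'
from h import *
import pickle
i=camera_info('wrist');im=camera('wrist');pickle.dump(i,open('w6.pkl','wb'))
cv2.imwrite('pics/w6.png',cv2.resize(im,(768,576)))
E
```

```text
17.75 [0.6089 0.0327 0.021 ] q [-0.136  0.71   1.392 -0.01   1.046 -1.652] 
y [ 0.05   0.999 -0.008] z [-0.007 -0.008 -1.   ] F [ 0.6 -0.5  0.6]
turn to lean 0 [ 0.008 -0.007 -0.005]
```

View pics/w6.png

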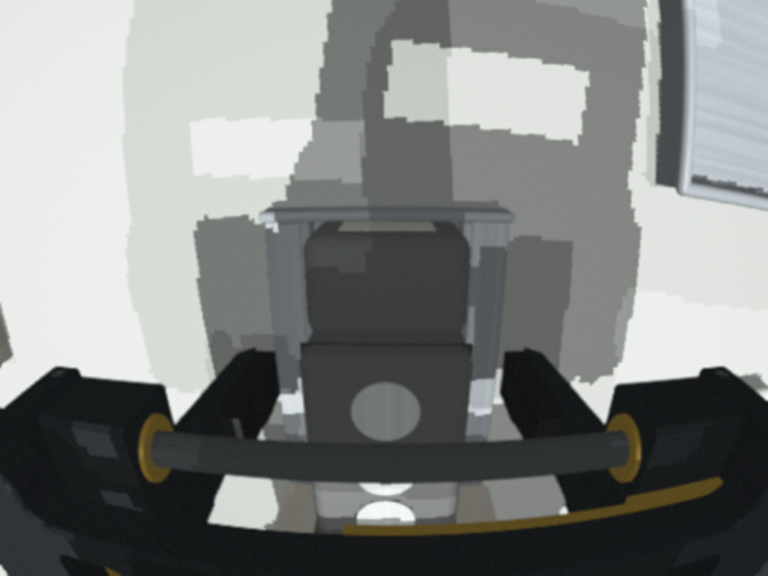

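Run:
```python
from h import *
import pickle
i=pickle.load(open('w6.pkl','rb'))
W=lambda x,y,z:np.round(onz('wrist',(x+.5)/1.5-.5,(y+.5)/1.5-.5,z,i),4)
print('shoulder',W(302,346,.058),W(472,345,.058),'front',W(387,232,.042),'lip outer top',W(262,212,.014),W(513,212,.014), 'lip inner',W(387,222,.014))
```

```text
shoulder [0.5791 0.0109 0.058 ] [0.5808 0.0567 0.058 ] front [0.5523 0.0351 0.042 ] lip outer top [ 0.5474 -0.0092  0.014 ] [0.5516 0.0788 0.014 ] lip inner [0.5537 0.0346 0.014 ]
```

Emit:
arm_command:
  steps:
    - [0.085,[0.002,0.0005,0.001],[0.008,-0.007,-0.005]]
    - [0,[0,0,0],[0,0,0]]
    - [0,[0,0,0],[0,0,0]]
    - [0,[0,0,0],[0,0,0]]
    - [0,[0,0,0],[0,0,0]]
    - [0,[0,0,0],[0,0,0]]
    - [0,[0,0,0.003],[0,0,0]]
    - [0,[0.001,0,0.005],[0,0,0]]
    - [0,[0,0,0.006],[0,0,0]]
    - [0,[0,0,0],[0,0,0]]
  force: 35

```text
time: 19.05
position: [0.613, 0.0333, 0.0367]
orientation: [0.028, 1.0, -0.0, 0.0]
contact_force: [0.1, -0.3, -4.9]
opening: 0.0498
grip_force: 35.0
```

```bash
python3 st.py 0; python3 -c "
from rig import *
print(get_obs()['moment'].round(3))"
```

```text
19.05 [0.613  0.0333 0.0367] q [-0.138  0.691  1.373  0.     1.076 -1.654] 
y [ 0.055  0.998 -0.   ] z [ 0.001 -0.    -1.   ] F [ 0.1 -0.3 -4.9]
turn to lean 0 [0.    0.001 0.   ]
[-0.009  0.016 -0.046]
```

Emit:
arm_command:
  steps:
    - [0,[0,0,0.01],[0,0,0]]
    - [0,[0,0,0.015],[0,0,0]]
    - [0,[0,0,0.015],[0,0,0]]
    - [0,[-0.004,0.006,0.008],[0,0,0]]
    - [0,[-0.008,0.012,0],[0,0,0]]
    - [0,[-0.012,0.019,0],[0,0,0]]
    - [0,[-0.012,0.019,0],[0,0,0]]
    - [0,[-0.012,0.019,0],[0,0,0]]
    - [0,[-0.012,0.019,0],[0,0,0]]
    - [0,[-0.012,0.019,0],[0,0,0]]
    - [0,[-0.012,0.019,0],[0,0,0]]
    - [0,[-0.012,0.019,0],[0,0,0]]

```text
time: 20.55
position: [0.5161, 0.1853, 0.0841]
orientation: [0.028, 1.0, -0.0, -0.0]
contact_force: [0.7, -0.1, -4.7]
opening: 0.0499
grip_force: 35.0
```

Emit:
arm_command:
  steps:
    - [0,[-0.012,0.019,0],[0,0,0]]
    - [0,[-0.012,0.019,0],[0,0,0]]
    - [0,[-0.01,0.015,0],[0,0,0]]
    - [0,[-0.008,0.012,0],[0,0,0]]
    - [0,[-0.005,0.008,0],[0,0,0]]
    - [0,[0,0,0],[0,0,0]]
    - [0,[0,0,0],[0,0,0]]

```text
time: 21.42
position: [0.4702, 0.2568, 0.0841]
orientation: [0.028, 1.0, -0.0, -0.0]
contact_force: [-0.3, 0.4, -5.3]
opening: 0.0498
grip_force: 35.0
```

```bash
python3 st.py 0
python3 - <<'E'
from h import *
import pickle
i=camera_info('wrist');im=camera('wrist');pickle.dump(i,open('w7.pkl','wb'))
s=camera('side')
cv2.imwrite('pics/w7.png',np.hstack([cv2.resize(im,(400,300)),cv2.resize(s[150:384,100:412],(400,300))]))
E
```

```text
21.425 [0.4702 0.2568 0.0841] q [ 0.279  0.521  1.562 -0.     1.059 -1.236] 
y [ 0.056  0.998 -0.   ] z [-0. -0. -1.] F [-0.3  0.4 -5.3]
turn to lean 0 [ 0.    -0.     0.001]
```

View pics/w7.png

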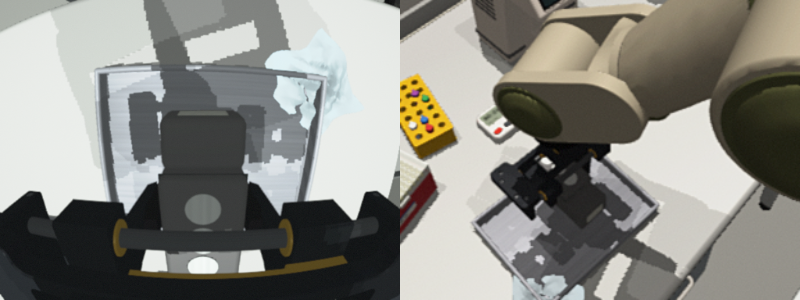

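The cartridge is level over the tray's middle, so I'm lowering it.

Emit:
arm_command:
  steps:
    - [0,[0,0,-0.01],[0,0,0]]
    - [0,[0,0,-0.012],[0,0,0]]
    - [0,[0,0,-0.012],[0,0,0]]
    - [0,[0,0,-0.01],[0,0,0]]
    - [0,[0,0,-0.008],[0,0,0]]
    - [0,[0,0,-0.005],[0,0,0]]
    - [0,[0,0,-0.003],[0,0,0]]
    - [0,[0,0,-0.002],[0,0,0]]
    - [0,[0,0,0],[0,0,0]]

```text
time: 22.65
position: [0.4699, 0.2571, 0.0222]
orientation: [0.028, 1.0, -0.0, -0.0]
contact_force: [0.5, 0.3, -3.8]
opening: 0.0496
grip_force: 35.0
```

Emit:
arm_command:
  steps:
    - [0,[0,0,-0.001],[0,0,0]]
    - [0,[0,0,-0.001],[0,0,0]]
    - [0,[0,0,0],[0,0,0]]

```text
time: 23.02
position: [0.4698, 0.2571, 0.0201]
orientation: [0.028, 1.0, -0.0, -0.0]
contact_force: [-0.2, -0.3, -4.3]
opening: 0.0499
grip_force: 35.0
```

Emit:
arm_command:
  steps:
    - [0,[0,0,-0.001],[0,0,0]]
    - [0,[0,0,-0.0005],[0,0,0]]
    - [0,[0,0,0],[0,0,0]]

```text
time: 23.4
position: [0.4699, 0.2571, 0.0191]
orientation: [0.028, 1.0, -0.0, 0.0]
contact_force: [-1.8, -1.7, 4.1]
opening: 0.05
grip_force: 35.0
```

Emit:
arm_command:
  steps:
    - [0,[0,0,-0.0005],[0,0,0]]
    - [0,[0,0,0],[0,0,0]]

```text
time: 23.65
position: [0.47, 0.2571, 0.019]
orientation: [0.028, 1.0, 0.0, 0.0]
contact_force: [-4.1, -1.7, 9.6]
opening: 0.0496
grip_force: 35.0
```

It has touched down. I'm releasing and retreating upward.

Emit:
arm_command:
  steps:
    - [0.052,[0,0,0],[0,0,0]]
    - [0.07,[0,0,0],[0,0,0]]
    - [0.075,[0,0,0],[0,0,0]]
    - [0.075,[0,0,0],[0,0,0]]
    - [0.075,[0,0,0.015],[0,0,0]]
    - [0.075,[0,0,0.03],[0,0,0]]
    - [0.075,[0,0,0.04],[0,0,0]]
    - [0.075,[0,0,0.04],[0,0,0]]
    - [0.075,[0,0,0.04],[0,0,0]]
    - [0.075,[-0.04,0,0.03],[0,0,0]]
    - [0.075,[0,0,0],[0,0,0]]
    - [0.075,[0,0,0],[0,0,0]]

```text
time: 25.15
position: [0.43, 0.257, 0.2132]
orientation: [0.028, 1.0, -0.0, 0.0]
contact_force: [0.7, 0.2, 0.4]
opening: 0.075
grip_force: 0.0
```

```bash
python3 st.py 0
python3 - <<'E'
from h import *
s=camera('side');t=camera('top')
cv2.imwrite('pics/f.png',np.hstack([cv2.resize(t[60:348,60:348],(400,400)),cv2.resize(s[96:384,100:388],(400,400))]))
E
```

```text
25.15 [0.43   0.257  0.2132] q [ 0.302  0.317  1.475 -0.     1.35  -1.213] 
y [ 0.055  0.998 -0.   ] z [ 0. -0. -1.] F [0.7 0.2 0.4]
turn to lean 0 [0. 0. 0.]
```

View pics/f.png

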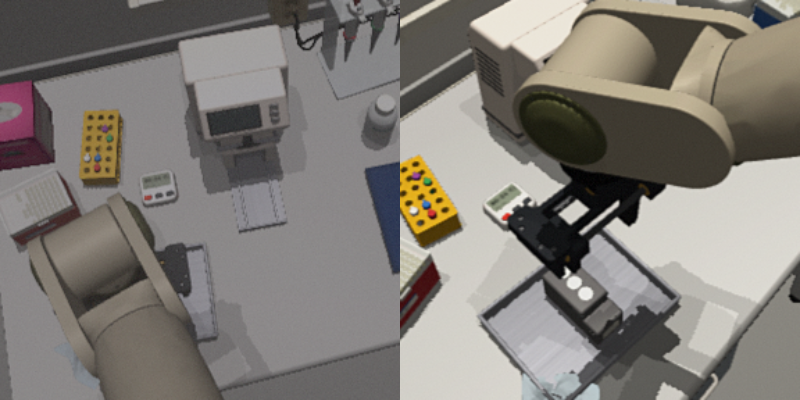

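The cartridge stands flat in the tray at about (585,300) in the side half. The runway is empty and the bar is up, so I'm handing in.

```bash
python3 -c "
from rig import *
print(hand_in())"
```

```text
the job is handed in; nothing more can be done
None
```

I handed the job in after about 25 s of robot time; no verdict came back. The final pictures show the cartridge flat in the steel tray, the bar up, and the bottle and timer undisturbed (the notebook is only partly in view). On the first pull a wrist limit probably raised the cartridge's nose by up to 12 mm, so I pushed it back flat and regripped before drawing it to the lip.

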